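# Seat the food processor's slicing disc on its drive pin

## Robot

A 6-joint arm with a two-finger parallel gripper is mounted at the origin on a cart in front of the work surface, level with it; the furniture and walls round the work are solid. World frame = base frame: x ahead of the robot, y to its left, z up, the work surface at z = 0. Lengths are in m, angles in rad, forces in N, time in s.
With the tool pointing down it reaches from about 0.375 to 0.9 m from the base axis. Payload 3.1 kg.
Tool frame: the origin (TCP) lies midway between the tips of the shut fingers; the grasp point (between the pads) lies 19 mm behind it; z points along the fingers, y is the line along which they close (so a half turn about z gives the same grasp; the last joint's range is limited). The gripper opens to 85 mm and grips with 20 to 120 N. Pads are 22 mm wide; open, the fingers measure 114 mm over their backs; the gripper's body (76 mm by 85 mm) begins 54 mm behind the grasp point. The pads swing forward as they close: fully open they stand 13 mm farther back than shut.
Start: joints at [1.171, 0.527, 1.433, -0, 1.181, -0.178], TCP at [0.137, 0.61, 0.231] pointing down, gripper open.
Joint ranges: [-3.08, 3.08], [-0.75, 2.2], [0.22, 2.44], [-1.43, 4.57], [0, 2.65], [-2.85, 2.85]. Speed limits (rad/s): [2.79, 2.79, 3.14, 3.14, 3.14, 3.14].

## Interface

Orientations are given as a unit quaternion [x, y, z, w].
In Python, from station import manip gives the robot as it stands.
- The arm moves only by the tool step_arm, never from a script. Its argument "targets" is text: rows parted by semicolons, each of 4 numbers parted by spaces: the shift along the tool's x, y, z in mm, then the turn about the tool's z in degrees. A call has 1 to 12 rows; each row is the pose to reach, as a shift and turn from the pose commanded when the call began, along the tool's axes at that moment; what a row does not reach only later rows make up. A row lasts 1/10 s, in which the tool goes at most 50 mm and 8.59 degrees, less where a joint would pass 70% of its speed; a pose out of reach is approached as far as the arm can. A call with a gripper value outside its range is refused whole. "gripper" is the closure, from 0 (fully open) to 1 (shut), set as the call begins (left out, the last holds). The fingers move at their own pace and stop on an object; "squeeze" is the grip in N (left out, the last holds). Time passes only in rows, so rows that repeat a pose let the fingers close. It gives the time, the measured TCP pose, the force, the opening and the grip force at its end, in the units of the state.
- manip.sense(): the state, without advancing time (a new reading comes with each control period).
- manip.snapshot(name): name is "side" or "top" or "wrist"; returns the picture (480x640x3 uint8, red, green, blue); there is no depth.
- manip.get_calibration(name): a dict with "fov_y" (degrees; the focal length in pixels is half the picture's height over the tangent of half this angle, whatever the lens; pixels are square), "cx", "cy" (the principal point, pixels), "k1" (the pictures are not rectified: a ray, as slopes to the right and down, at radius r is drawn at 1 + k1 r^2 times it, then the intrinsics apply), "extrinsics" (4x4, takes a point from camera to world coordinates); the wrist camera has in their place "tool_from_camera" (4x4, takes a point from camera to tool coordinates, whose origin is the TCP and whose axes are the flange's). Camera axes: x right, y down, z forward; pixel columns grow to the right and rows downward; lengths in m; the calibration is good to about 2 mm. A picture is of the moment at which its call begins: read the wrist's pose just before it. get_calibration takes no time and is no camera call.
- manip.sign_off(): hands the job in; it is judged then, once.
Trained networks look in the newest picture that a camera, given by its name, has taken for a name from the list of things; names that differ only in an ending like _2 or _b are one class to them, and where a whole thing is asked for, a point or a joint stands for the part that bears it (a point fixed in the world has none). Each returns a list of dicts, best first, with "p" (0 to 1); they miss things now and then, are a little off and sometimes report something else, mostly with a low value. They report only what shows in the picture. A call takes as long as a camera call.
- manip.recognise(camera, query): "position" ([column, row] in pixels, amid what is visible of it).
- manip.masks_of(camera, query): "pixels" (480x640 bool, what is visible of it) and "position" ([column, row] in pixels, amid what is visible of it).
- manip.mark_of(camera, query): "position" ([column, row] in pixels: a listed point, or the origin of a listed thing).
The state is a dict: "t": time; "q": joint angles; "qd": joint speeds; "tau": joint torques, N m; "tcp_pos": TCP position; "tool_rot": TCP orientation; "force": force on the tool from outside, world axes, zero at the start; "ft_torque": the same for the moment, N m; "finger_gap": opening from 0.0 (shut) to 1.0 (fully open); "gripper_force": force on a finger pad.
Only numpy, scipy, OpenCV 4.12 (cv2) and the standard library are available. Lean on these libraries where they do the work, as an engineer would, in place of code of your own. Each camera call takes 0.05 s, during which the arm holds its last target. There are 200 camera calls.

## Task

The slicing disc has been put on the food processor's spindle but its hub is standing on the drive pin. Push the disc round by a wing of its hub with a fingertip until the notches drop over the pin, then press the hub straight down until the disc clicks fully home, level in the mouth of the bowl. Do not lift the disc off the spindle, and leave the jars, the cup and the peeler where they are.

Things in the scene. Friction and masses are not known exactly. Their poses are not given: they have to be found in the camera images.
- processor: Compact food processor, fixed: round white motor base 160 mm across, 80 mm high, grey dial on one side; on it a clear open bowl, 150 mm over its white rim, rim 160 mm above the surface. Origin: centre of the underside; z up; x points to the bowl's grey handle, y to the dial. A vertical steel spindle, 18 mm thick, stands in the bowl's middle and ends 186 mm above the surface.
- bowl_handle (a point): Middle of the grip of the bowl's grey handle, 108 mm from the spindle's axis and 120 mm above the surface; the handle reaches 115 mm out and 153 mm up. The drive pin always lies in line with it.
- drive_pin (a point): On the spindle's axis at the height of the top of the drive pin, 145 mm above the surface, 10 mm above the collar. The pin is steel, 6.5 mm thick and 45 mm long, goes level across the spindle along the processor's x, in line with the bowl's handle, and is hidden under the disc.
- collar (a point): Point on the spindle's axis at the top of the white collar, 135 mm above the surface, on which the hub's underside rests when the disc is fully home. Axes as processor (x along the drive pin).
- slicing_disc: Loose steel slicing disc, 135 mm across, 2.5 mm thick, about 140 g, its black hub on the spindle (0.8 mm play). Origin: centre of the hub's underside; z up; upper face 22.5 mm above the origin. Starts with the hub's underside on the pin, 10 mm above the collar, wings 0.5 to 1.57 rad out of line with the pin, either way. Turns either way at a light push on a wing. A blade 4 mm high lies along +y.
- hub_top (a point): Centre of the hub's flat top, 36 mm across, 57 mm above the disc's origin: the place to press. After the drop it takes a push of 6 to 8 N straight down to carry the hub past two spring balls in the spindle and through the last 6 mm onto the collar, where they hold it; the disc's upper face is then 2.5 mm below the bowl's white rim.
- wing_1 (a point): Wing along the disc's +x, like a wing nut's: upright, 9 mm thick, from the hub (18 mm from the axis) to 45 mm, 20.5 mm high above the disc's face. This point: in it, 40.5 mm from the axis, 9.5 mm above the face. Below each wing the hub's underside has a notch 10 mm wide, 16 mm deep.
- wing_2 (a point): The same wing and notch along the disc's -x. The disc fits the pin either way round, with the wings in line with the bowl's handle: when within about 0.08 rad, the disc drops 4 mm by its own weight, can turn no farther and rests on two spring balls.
- bean_jar: Bystander: glass jar of beans with a yellow lid, 68 mm across, 150 mm high, standing to the left. Origin: centre of the underside.
- cream_cup: Bystander: small cream ceramic cup, 69 mm across, 67 mm high, standing to the left. Origin: centre of the underside.
- spice_jar: Bystander: spice jar with a dark lid, 44 mm across, 105 mm high, standing to the right. Origin: centre of the underside.
- peeler: Bystander: vegetable peeler with a dark blue handle, 170x25x18 mm, lying along the near edge. Origin: centre of the underside, x along it.

How it is judged:
At the end, for the whole second after the job is handed in: The hub's underside is within 2 mm of the collar and 4 mm of its axis, wings in line with the drive pin within 0.16 rad (either way round), disc level within 0.04 rad and at rest. It never rose over 6 mm above its start, and the jars, cup and peeler moved less than 25 mm (z of slicing_disc in the frame of collar between -0.003 and 0.002 m and horizontal distance between slicing_disc and collar below 0.004 m and angle between the x axis of slicing_disc and the x axis of collar, either way round below 0.16 rad and angle between slicing_disc's own z axis and vertical below 0.04 rad and linear speed of slicing_disc below 0.01 m/s); the robot touches nothing.
It fails at once if the disc is lifted (more than 6 mm above its height at the start) or tipped (z of slicing_disc in the frame of collar above 0.016 m or angle between slicing_disc's own z axis and vertical above 0.2 rad).
It fails at once if a jar, the cup or the peeler is moved by more than 25 mm (distance of any of bean_jar, spice_jar, cream_cup, peeler from where it was at the start of the episode above 0.025 m).
It also fails if it takes over 42 s, if anything falls off the work surface, if the arm or the gripper's body presses on something with over 40 N, if the wrist force passes 120 N, or if a joint passes its speed limit or range.

## Working session

There is one attempt and no reset: what is moved stays moved. The work goes in short steps, Python scripts to look and compute and a tool call to move; the robot and the scene stay as the last step left them, time stands still between calls to the robot, and variables do not carry over. Pictures are saved under pics/ and viewed, at most 10 in all, crops included, and the job is handed in when it is done.

Besides the shell and the picture viewer there is one more tool, called after "Emit:" by a JSON object that holds its "api" and its "payload". step_arm: Moves the arm, as the interface text tells. Its arguments: {"type":"object","properties":{"targets":{"type":"string"},"gripper":{"type":"number"},"squeeze":{"type":"number"}},"required":["targets"]}

```bash
mkdir -p pics
cat > h.py <<'E'
import numpy as np, cv2
from station import manip
from scipy.spatial.transform import Rotation as R
def cam(n,s=None):
    c=manip.get_calibration(n); f=240/np.tan(np.radians(c['fov_y'])/2)
    if n=='wrist':
        s=s or manip.sense(); T=np.eye(4);T[:3,:3]=R.from_quat(s['tool_rot']).as_matrix();T[:3,3]=s['tcp_pos']
        E=T@np.array(c['tool_from_camera'])
    else: E=np.array(c['extrinsics'])
    return c,f,E
def ray(n,px,s=None):
    c,f,E=cam(n,s); d=np.array([(px[0]-c['cx'])/f,(px[1]-c['cy'])/f]); u=d.copy()
    for _ in range(20): u=d/(1+c['k1']*(u@u))
    v=E[:3,:3]@np.array([*u,1]); return E[:3,3],v
def atz(n,px,z,s=None):
    o,v=ray(n,px,s); return o+v*(z-o[2])/v[2]
def snap(n,f):
    im=manip.snapshot(n); cv2.imwrite('pics/'+f,cv2.cvtColor(im,cv2.COLOR_RGB2BGR)); return im
E
python3 - <<'E'
from h import *
Z=dict(hub_top=.202,wing_1=.177,wing_2=.177,drive_pin=.145,bowl_handle=.12,processor=0,slicing_disc=.145,bean_jar=0,cream_cup=0,spice_jar=0,peeler=0)
for n in('side','top'):
    snap(n,n+'0.png'); print(n,np.round(cam(n)[2][:3,3],3))
    for k,z in Z.items():
        if n=='side' and k in('bean_jar','cream_cup','spice_jar','peeler'):continue
        print(k,[(round(d['p'],2),np.round(d['position']).tolist(),np.round(atz(n,d['position'],z),3)[:2].tolist()) for d in manip.mark_of(n,k)[:2]])
s=manip.sense();print(s['t'],s['tcp_pos'],R.from_quat(s['tool_rot']).as_matrix().round(3))
E
```

```text
side [ 0.134 -0.954  0.591]
hub_top [(0.91, [333.0, 199.0], [0.536, 0.013])]
wing_1 [(0.97, [355.0, 213.0], [0.572, -0.008]), (0.68, [310.0, 213.0], [0.492, 0.025])]
wing_2 [(0.97, [355.0, 213.0], [0.572, -0.008]), (0.68, [310.0, 213.0], [0.492, 0.025])]
drive_pin [(0.74, [334.0, 225.0], [0.541, 0.021])]
bowl_handle [(0.67, [306.0, 221.0], [0.516, 0.116])]
processor [(0.63, [332.0, 294.0], [0.533, 0.008])]
slicing_disc [(0.91, [334.0, 226.0], [0.54, 0.019])]
top [0.297 0.011 1.18 ]
hub_top [(0.63, [298.0, 225.0], [0.545, 0.021])]
wing_1 [(0.8, [298.0, 248.0], [0.503, 0.028]), (0.73, [307.0, 208.0], [0.583, -0.0])]
wing_2 [(0.8, [298.0, 248.0], [0.503, 0.028]), (0.73, [307.0, 208.0], [0.583, -0.0])]
drive_pin [(0.64, [333.0, 317.0], [0.361, -0.023])]
bowl_handle [(0.92, [254.0, 256.0], [0.512, 0.122])]
processor []
slicing_disc [(0.79, [303.0, 230.0], [0.546, 0.013])]
bean_jar [(0.55, [216.0, 237.0], [0.592, 0.22])]
cream_cup [(0.73, [231.0, 297.0], [0.445, 0.199])]
spice_jar [(0.63, [392.0, 185.0], [0.663, -0.213])]
peeler [(0.85, [332.0, 318.0], [0.367, -0.026])]
1.0 [0.13688654 0.6098309  0.23133251] [[-0.976  0.219  0.   ]
 [ 0.219  0.976  0.   ]
 [-0.     0.    -1.   ]]
```

View pics/top0.png

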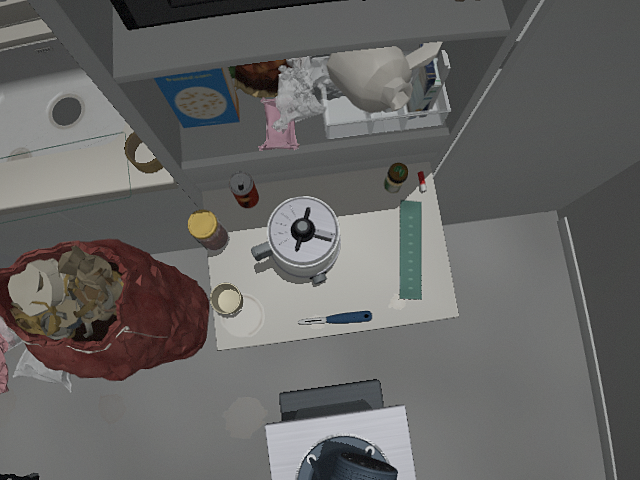

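View pics/side0.png

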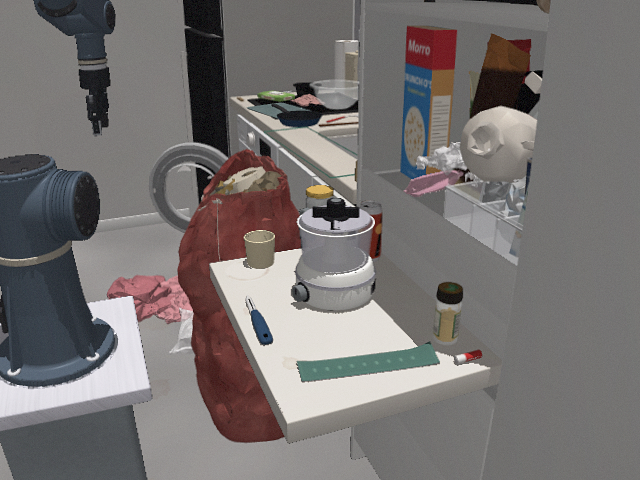

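The top view shows the processor near (303,230), the handle to its left at (262,250), and the wings running from (298,248) to (307,208), roughly 55° off the handle line. The side view shows the hub at (334,205) and plenty of free space around it. I'll shut the fingers and move above the hub for a closer look.

Emit:
{"api": "step_arm", "payload": {"targets": "-463 -542 -90 0;-463 -542 -90 0;-463 -542 -90 0;-463 -542 -90 0;-463 -542 -90 0;-463 -542 -90 0;-463 -542 -90 0;-463 -542 -90 0;-463 -542 -90 0;-463 -542 -90 0;-463 -542 -90 0;-463 -542 -90 0", "gripper": 1}}

```text
t: 2.2
tcp_pos: [0.4156, 0.0815, 0.3071]
tool_rot: [0.11, 0.994, 0.0, 0.001]
force: [0.6, 0.1, -0.4]
finger_gap: -0.001
gripper_force: 0.0
```

Run:
```python
from h import *
s=manip.sense();print(s['t'],s['tcp_pos'],s['q'],s['force'],s['finger_gap']);c=manip.get_calibration('wrist');print(np.round(c['tool_from_camera'],3),c['fov_y'],cam('wrist')[2][:3,3])
```

```text
2.2 [0.41561239 0.08154175 0.30713477] [-7.16324690e-02  1.49155815e-01  1.80346687e+00  2.85334526e-04
  1.18777276e+00 -1.42134079e+00] [ 0.62587114  0.07954514 -0.35826878] -0.0006762372255580879
[[-0.002 -0.944 -0.329  0.086]
 [ 1.    -0.002 -0.    -0.001]
 [-0.    -0.329  0.944 -0.143]
 [ 0.     0.     0.     1.   ]] 69.54963825985556 [0.33178464 0.09966195 0.45052207]
```

Emit:
{"api": "step_arm", "payload": {"targets": "-56 -90 -20 0;-56 -90 -20 0;-56 -90 -20 0;-56 -90 -20 0"}}

```text
t: 2.6
tcp_pos: [0.4505, -0.0181, 0.3267]
tool_rot: [0.112, 0.994, 0.0, 0.0]
force: [-0.3, 0.4, -0.7]
finger_gap: 0.002
gripper_force: 0.0
```

Run:
```python
from h import *
s=manip.sense();snap('wrist','w1.png');print(s['t'],s['tcp_pos'],s['q'])
for k,z in dict(hub_top=.202,wing_1=.177,bowl_handle=.12,slicing_disc=.145).items():
    print(k,[(round(d['p'],2),np.round(d['position']).tolist(),np.round(atz('wrist',d['position'],z,s),4)[:2].tolist()) for d in manip.mark_of('wrist',k)[:2]])
```

```text
2.6 [ 0.45050198 -0.01806062  0.3267004 ] [-2.88981990e-01  1.70822745e-01  1.71616223e+00  2.51065547e-04
  1.25390292e+00 -1.63538579e+00]
hub_top [(0.63, [382.0, 321.0], [0.5438, 0.0143])]
wing_1 [(0.95, [372.0, 340.0], [0.5794, 0.0017]), (0.74, [386.0, 264.0], [0.5013, 0.0297])]
bowl_handle [(0.65, [461.0, 235.0], [0.5128, 0.119])]
slicing_disc []
```

View pics/w1.png

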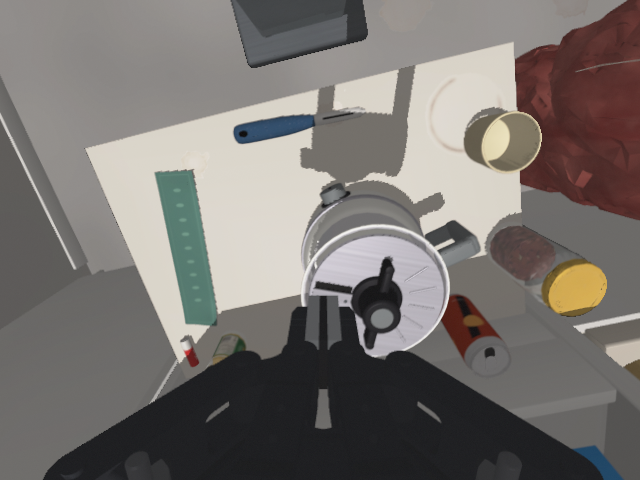

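The wrist view agrees with the top view: hub top (382,318), near wing (386,265), far wing (370,342), handle (460,238). So the axis is about (0.541, 0.0155), the wing at 161° and the handle at 105.5°. The near wing must go about 55° clockwise, pushed toward +y.

Emit:
{"api": "step_arm", "payload": {"targets": "-41 29 0 0;-41 29 50 0;-41 29 90 0;-41 29 110 0;-41 29 130 0;-41 29 145 0;-41 29 152 0;-41 29 152 0;-41 29 152 0"}}

```text
t: 3.75
tcp_pos: [0.4966, 0.0033, 0.175]
tool_rot: [0.11, 0.994, -0.0, 0.0]
force: [0.5, -1.0, -0.3]
finger_gap: 0.0
gripper_force: 0.0
```

```bash
cat > plan.py <<'E'
from h import *
import sys
ax=np.array([.541,.0155])
def plan(angs,d,r=.037,turn0=0):
    s=manip.sense();M=R.from_quat(s['tool_rot']).as_matrix();p=s['tcp_pos']
    for a in angs:
        A=np.radians(a);u=np.array([np.cos(A),np.sin(A)]);t=np.array([-u[1],u[0]])
        w=np.array([*(ax+r*u+d*t),p[2]])-p
        yaw=np.degrees(np.arctan2(M[1,0],M[0,0]))
        print(a,np.round(M.T@w*1000,1)[:2],round(yaw-(a+0)+0,1))
if __name__=='__main__':
    s=manip.sense();print(s['t'],s['tcp_pos'],s['force'],s['ft_torque'])
    plan([161,155,149,143,137,131,125,119,115,112,110,108,106,104,102,100],.017)
    im=snap('wrist','w2.png')
E
python3 plan.py
```

```text
3.75 [0.49655653 0.00325835 0.17497867] [ 0.49057254 -0.98576187 -0.29775628] [ 0.01398313 -0.04663128  0.00837445]
161 [-2.   8.9] 6.4
155 [-0.9 13. ] 12.4
149 [-0.2 17.2] 18.4
143 [ 0.  21.4] 24.4
137 [-0.2 25.7] 30.4
131 [-0.8 29.9] 36.4
125 [-1.9 34. ] 42.4
119 [-3.4 38. ] 48.4
115 [-4.7 40.6] 52.4
112 [-5.7 42.4] 55.4
110 [-6.5 43.7] 57.4
108 [-7.2 44.8] 59.4
106 [-8.1 46. ] 61.4
104 [-8.9 47.1] 63.4
102 [-9.9 48.2] 65.4
100 [-10.8  49.3] 67.4
```

View pics/w2.png

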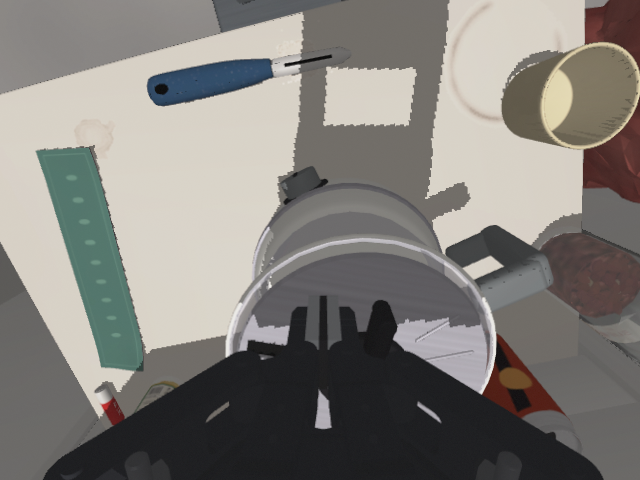

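The wrist view shows the shut fingertips at about (325,320) on the disc's right side, and the near wing at (380,325) with a small gap. Next I'll push along the arc.

Emit:
{"api": "step_arm", "payload": {"targets": "-2 6 0 0;-2 9 0 0;-1.5 11 0 3;-1 13 0 6;-0.5 15 0 9;0 17 0 12;0 19.5 0 15;0 21.5 0 18;0 23.5 0 21;0 25.5 0 24;-0.5 27.5 0 27;-1 29.5 0 30"}}

```text
t: 5.0
tcp_pos: [0.5039, 0.0316, 0.1748]
tool_rot: [0.365, 0.931, 0.0, 0.0]
force: [0.3, -0.1, -0.2]
finger_gap: -0.005
gripper_force: 0.2
```

```bash
cat > look.py <<'E'
from h import *
from plan import plan
import sys
s=manip.sense();print(s['t'],s['tcp_pos'],np.round(s['force'],2),np.round(s['ft_torque'],3))
for n in('top','side'):
    im=snap(n,n+sys.argv[1]+'.png')
    for k,z in dict(wing_1=.177,hub_top=.202).items():
        P=[(round(d['p'],2),np.round(atz(n,d['position'],z),4)[:2]) for d in manip.mark_of(n,k)[:2]]
        print(n,P, np.degrees(np.arctan2(*(P[0][1]-P[1][1])[::-1]))%180 if len(P)>1 else '')
E
python3 look.py 1
python3 - <<'E'
from plan import *
plan([131,128,125,122,119,116,113,111,109,107,105,103],.017)
E
```

```text
5.0 [0.50385068 0.03158338 0.17484725] [ 0.28 -0.11 -0.21] [-0.058  0.037 -0.003]
top [(0.52, array([ 0.5702, -0.0217]))] 
top [] 
side [(0.72, array([ 0.5522, -0.0355])), (0.67, array([0.5092, 0.0399]))] 119.69575660519592
side [(0.97, array([0.5354, 0.0103])), (0.73, array([ 0.489 , -0.1028]))] 67.69379494509236
131 [0.6 0.8] 6.4
128 [1.2 2.8] 9.4
125 [1.7 4.9] 12.4
122 [2.1 7. ] 15.4
119 [2.4 9.1] 18.4
116 [ 2.6 11.2] 21.4
113 [ 2.6 13.3] 24.4
111 [ 2.6 14.8] 26.4
109 [ 2.5 16.2] 28.4
107 [ 2.4 17.6] 30.4
105 [ 2.3 19. ] 32.4
103 [ 2.  20.4] 34.4
```

Emit:
{"api": "step_arm", "payload": {"targets": "1 3 0 3;1.5 5 0 6;2 7 0 9;2.5 8 0 10.5;2.5 9 0 12;2.5 10 0 13.5;2.5 11 0 15;2.5 12 0 16.5;2.5 13 0 18;2.5 13 0 18"}}

```text
t: 6.3
tcp_pos: [0.5108, 0.0427, 0.1745]
tool_rot: [0.505, 0.863, 0.0, 0.0]
force: [-0.5, 0.2, 0.0]
finger_gap: 0.0
gripper_force: 0.0
```

```bash
python3 look.py 2
python3 - <<'E'
from plan import *
plan([113,111,109,107,105,103],.017)
E
```

```text
6.3 [0.51079489 0.04265024 0.17447638] [-0.53  0.22  0.01] [-0.008  0.026 -0.039]
top [(0.78, array([ 0.5519, -0.029 ]))] 
top [] 
side [(0.92, array([ 0.5448, -0.0383])), (0.74, array([0.5215, 0.0501]))] 104.76589290919969
side [(0.9, array([ 0.5256, -0.0042])), (0.17, array([ 0.4992, -0.0154]))] 22.988716802080656
113 [0.2 0.4] 6.3
111 [0.6 1.8] 8.3
109 [1.  3.1] 10.3
107 [1.3 4.5] 12.3
105 [1.6 5.9] 14.3
103 [1.8 7.3] 16.3
```

Run:
```python
import cv2,numpy as np
a=cv2.imread('pics/side0.png')[180:280,270:400];b=cv2.imread('pics/side2.png')[180:280,270:400];c=cv2.imread('pics/top2.png')[180:290,240:370][:100]
cv2.imwrite('pics/c2.png',cv2.resize(np.vstack([np.hstack([a,b]),np.hstack([c,cv2.imread('pics/side1.png')[180:280,270:400]])]),None,fx=3,fy=3,interpolation=cv2.INTER_CUBIC))
```

```text
(no output)
```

View pics/c2.png

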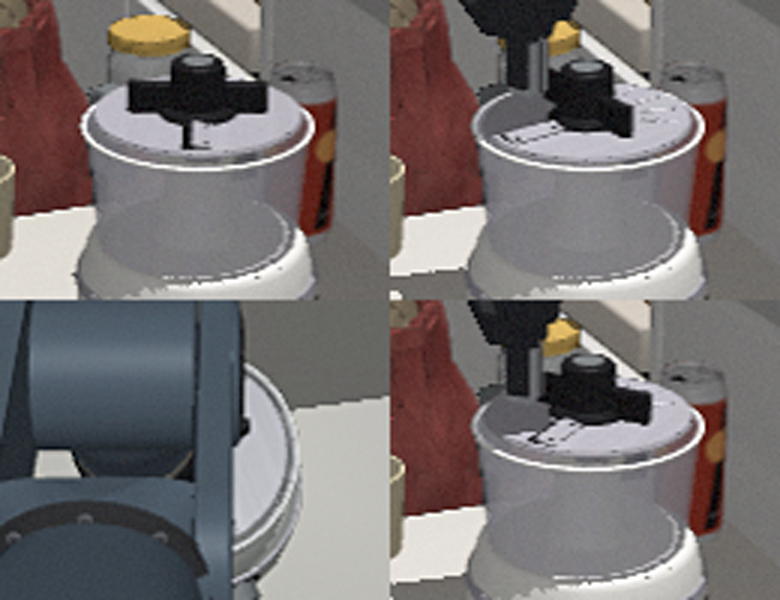

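The crops show the hub top about 5 px (roughly 4 mm) lower than before in the newest side view (top right: hub top at y≈59, against 53–54), and the wings in line with the handle. It has probably dropped over the pin. A small further push will show whether it is locked.

Emit:
{"api": "step_arm", "payload": {"targets": "0.5 1.5 0 1;1 3 0 2;1 3 0 2"}}

```text
t: 6.9
tcp_pos: [0.5131, 0.045, 0.1745]
tool_rot: [0.52, 0.854, 0.0, 0.0]
force: [-0.0, 0.6, -0.5]
finger_gap: 0.0
gripper_force: 0.0
```

```bash
python3 look.py 3;  python3 - <<'E'
import cv2,numpy as np
g=[cv2.imread(f'pics/side{i}.png')[180:250,280:390] for i in(0,1,2,3)]
cv2.imwrite('pics/c3.png',cv2.resize(np.vstack([np.hstack(g[:2]),np.hstack(g[2:])]),None,fx=3.5,fy=3.5,interpolation=cv2.INTER_CUBIC))
E
```

```text
6.9 [0.51305864 0.04503308 0.17451655] [-0.05  0.58 -0.48] [-0.02  -0.008  0.02 ]
top [(0.97, array([ 0.551 , -0.0217]))] 
top [] 
side [(0.68, array([0.518 , 0.0244]))] 
side [(0.74, array([ 0.4849, -0.1133])), (0.73, array([ 0.5316, -0.0054]))] 66.59664545478117
```

View pics/c3.png

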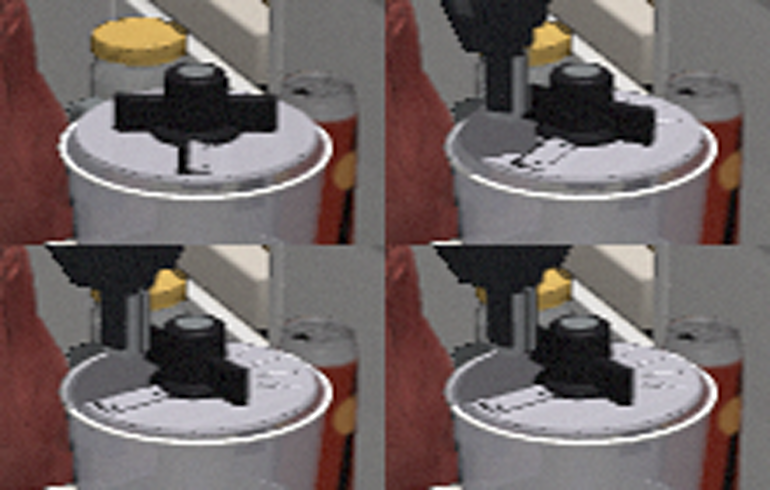

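The disc did not move between the last two frames and sits about 7 px lower than at the start, so the notches have dropped over the pin and the finger isn't touching it. Next: up, over the hub, then press.

Emit:
{"api": "step_arm", "payload": {"targets": "0 -5 0 0;0 -5 -30 0;0 -5 -55 0;-20 5 -55 0;-39 11 -55 0;-39 11 -50 0;-39 11 -40 0;-39 11 -33 0;-39 11 -29 0;-39 11 -26 0;-39 11 -26 0"}}

```text
t: 8.3
tcp_pos: [0.5399, 0.0157, 0.1999]
tool_rot: [0.52, 0.854, -0.0, -0.001]
force: [-0.3, 0.1, 0.3]
finger_gap: 0.001
gripper_force: 0.0
```

Emit:
{"api": "step_arm", "payload": {"targets": "0 0 1 0;0 0 2 0;0 0 3 0;0 0 3 0"}}

```text
t: 8.7
tcp_pos: [0.5408, 0.0152, 0.1978]
tool_rot: [0.52, 0.854, 0.0, 0.0]
force: [0.3, 0.0, 1.6]
finger_gap: -0.001
gripper_force: 0.5
```

Contact came at 0.198, as expected, which confirms the drop. Now I'll press.

Emit:
{"api": "step_arm", "payload": {"targets": "0 0 1 0;0 0 2 0;0 0 3 0;0 0 4 0;0 0 5 0;0 0 5 0;0 0 6 0;0 0 6 0"}}

```text
t: 9.5
tcp_pos: [0.5402, 0.0154, 0.1921]
tool_rot: [0.52, 0.854, -0.0, -0.0]
force: [-1.8, 0.1, 6.8]
finger_gap: -0.001
gripper_force: 3.2
```

Emit:
{"api": "step_arm", "payload": {"targets": "0 0 1 0;0 0 2 0;0 0 2 0;0 0 2 0"}}

```text
t: 9.9
tcp_pos: [0.5403, 0.0154, 0.192]
tool_rot: [0.52, 0.854, -0.0, 0.0]
force: [-5.0, 0.5, 18.0]
finger_gap: 0.001
gripper_force: 8.9
```

The hub is hard against the collar at 0.192 with 18 N. Retreating straight up.

Emit:
{"api": "step_arm", "payload": {"targets": "0 0 -5 0;0 0 -30 0;0 0 -70 0;0 0 -110 0;60 0 -120 0;100 0 -120 0;100 0 -120 0;100 0 -120 0"}}

```text
t: 10.7
tcp_pos: [0.4938, 0.1051, 0.3093]
tool_rot: [0.519, 0.855, -0.0, -0.0]
force: [-0.0, 0.2, 0.6]
finger_gap: -0.001
gripper_force: 0.0
```

```bash
python3 look.py 4;  python3 - <<'E'
import cv2,numpy as np
g=[cv2.imread(f'pics/side{i}.png')[180:250,280:390] for i in(0,2,4)]+[cv2.imread('pics/top4.png')[190:260,240:350]]
cv2.imwrite('pics/c4.png',cv2.resize(np.vstack([np.hstack(g[:2]),np.hstack(g[2:])]),None,fx=3.5,fy=3.5,interpolation=cv2.INTER_CUBIC))
E
```

```text
10.7 [0.49379246 0.10507644 0.30931177] [-0.    0.23  0.61] [-0.018  0.019 -0.007]
top [(0.94, array([0.5364, 0.0508])), (0.74, array([ 0.354 , -0.0185]))] 20.80349711064736
top [(0.79, array([0.5417, 0.0192]))] 
side [(0.84, array([0.5174, 0.0298])), (0.73, array([ 0.5285, -0.0588]))] 97.14093405359384
side [(0.6, array([ 0.5256, -0.0188]))]
```

View pics/c4.png

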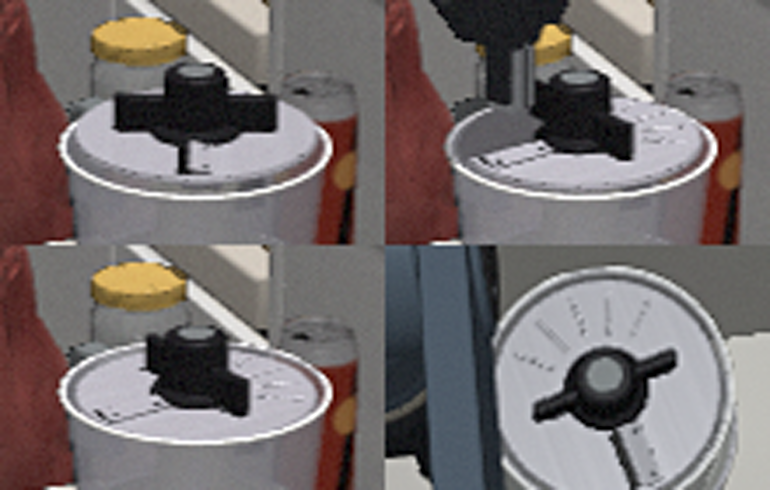

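The final crops (side view bottom left, top view bottom right) show the disc level and just below the white rim. The wings lie along the handle line, and the arm is clear.

```bash
python3 -c "
from station import manip
print(manip.sign_off())"
```

```text
the job is handed in; nothing more can be done
None
```

The disc was turned onto the pin and pressed home on the collar; the last images show it level with its wings in line with the handle and the arm clear, and the job is handed in, though the sign-off returned no verdict.

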